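# Fill the lamp nest and hold the light-meter shield open at 45 degrees

### The arm

A 6-joint arm with a two-finger parallel gripper is mounted at the origin on the work surface. World frame = base frame: x ahead of the robot, y to its left, z up, the work surface at z = 0. Lengths are in m, angles in rad, forces in N, time in s.
With the tool pointing down it reaches from about 0.425 to 0.95 m from the base axis. Payload 3.5 kg.
Tool frame: the origin (TCP) lies at the very end of the fingers, on their centre line; the grasp point (between the pads) lies 19 mm behind it; z points along the fingers, y is the direction in which the jaws open and shut (so a half turn about z gives the same grasp; the last joint's range is limited). The gripper opens to 85 mm and grips with 20 to 120 N. Pads are 22 mm wide; open, the fingers measure 114 mm over their backs; the gripper's body (76 mm by 85 mm) begins 54 mm behind the grasp point. The pads swing forward as they close: fully open they stand 13 mm farther back than shut.
Start: joints at [-1.26, 0.286, 1.577, -0, 1.279, -0.15], TCP at [0.3, -0.605, 0.231] pointing down, gripper open.
Joint ranges: [-2.77, 2.77], [-0.9, 2.22], [0.21, 2.48], [-1.53, 4.67], [0.24, 2.81], [-2.84, 2.84]. Speed limits (rad/s): [2.79, 2.79, 3.14, 3.14, 3.14, 3.14].

### API

Orientations are given as a unit quaternion [x, y, z, w].
In Python, from plant import ctrl, eyes, ticket gives the robot as it stands.
- The arm moves only by the tool send_rows, never from a script. Its arguments are lists of equal length, an entry for each row: "translation": the shift along the tool's x, y, z in units of 30 mm (1.0 is 30 mm), a list of three; "rotation": the turn, a rotation vector about the tool's x, y, z in units of 5 degrees (1.0 is 5 degrees), a list of three; "grip": the finger opening in mm, from 0 to 85.4. A call has 1 to 5 rows; each row shifts and turns the commanded pose from where the row before left it, along the tool's axes as they then stand; what a row does not reach is not made up. A row lasts 1/8 s, in which the tool goes at most 62.5 mm and 10.7 degrees, less where a joint would pass 70% of its speed; a pose out of reach is approached as far as the arm can. A call is refused whole if a number of a shift passes 1 or a number of a turn 1, either way. A call with a gripper value outside its range is refused whole. The fingers move at their own pace and stop on an object; "squeeze" is the grip in N (left out, the last holds). Time passes only in rows, so rows that do not move let the fingers close. It gives the time, the measured TCP pose, the force and the opening at its end, in the units of the state.
- ctrl.get_state(): the state, without advancing time (a new reading comes with each control period).
- eyes.read_camera(name): name is "side" or "top" or "wrist"; returns a dict with "image" (384x512x3 uint8, blue, green, red), "mtx" (3x3 intrinsics, pixels), "xyz" and "orientation" of the camera in the world; the wrist camera has in their place "hand_eye" (4x4, takes a point from camera to tool coordinates, whose origin is the TCP and whose axes are the flange's). Camera axes: x right, y down, z forward; pixel columns grow to the right and rows downward; lengths in m; the calibration is good to about 2 mm. The wrist camera is an equidistant fisheye: a pixel r from the principal point sees the ray r / f radians off the axis. A picture is of the moment at which its call begins: read the wrist's pose just before it. There is no depth.
- ticket.sign_off(): hands the job in, once; it reports no verdict.
The state is a dict: "time": time; "qpos": joint angles; "dq": joint speeds; "joint_efforts": joint torques, N m; "eef_pos": TCP position; "tcp_rot": TCP orientation; "contact_force": force on the tool from outside, world axes, zero at the start; "wrist_torque": the same for the moment, N m; "opening": opening from 0.0 (shut) to 1.0 (fully open).
Only numpy, scipy, OpenCV 4.12 (cv2) and the standard library are available. Lean on these libraries where they do the work, as an engineer would, in place of code of your own. Each camera call takes 0.05 s, during which the arm holds its last target. There are 200 camera calls.

### The job

Fill the two empty holders of the lamp nest with the two spare lamps from the tray, each standing fully down in its holder, then lift the light meter's shield flap, which has a grab bar, and hold it open at 45 degrees (within 5 degrees, at the long mark) for the reading. It falls shut if let go, so finish while still holding it there, steady. Leave the lamps that are already seated, the lens barrel and everything else on the bench where they are.

Things in the scene. Friction and masses are not known exactly. Their poses are not given: they have to be found in the camera images.
- nest: fixed black base plate, 150 x 222 x 10 mm (x, y, z), carrying six round lamp holders in 2 columns along x by 3 rows along y, 72 mm apart both ways; origin at the centre of its underside on the table; it may be on the left or the right of the tray
- holder0: one of six identical fixed grey holders on the nest: round cup, bore 33 mm up to 16 mm height, then a funnel mouth to 42 mm bore and 53 mm outside at its rim 24 mm up; its place on the nest changes; four holders contain a lamp, two are empty (find out which); origin at the centre of its underside, 10 mm above the table; inner floor 3 mm above that: a seated lamp's origin lies there
- holder1: one of six identical fixed grey holders on the nest: round cup, bore 33 mm up to 16 mm height, then a funnel mouth to 42 mm bore and 53 mm outside at its rim 24 mm up; its place on the nest changes; four holders contain a lamp, two are empty (find out which); origin at the centre of its underside, 10 mm above the table; inner floor 3 mm above that: a seated lamp's origin lies there
- holder2: one of six identical fixed grey holders on the nest: round cup, bore 33 mm up to 16 mm height, then a funnel mouth to 42 mm bore and 53 mm outside at its rim 24 mm up; its place on the nest changes; four holders contain a lamp, two are empty (find out which); origin at the centre of its underside, 10 mm above the table; inner floor 3 mm above that: a seated lamp's origin lies there
- holder3: one of six identical fixed grey holders on the nest: round cup, bore 33 mm up to 16 mm height, then a funnel mouth to 42 mm bore and 53 mm outside at its rim 24 mm up; its place on the nest changes; four holders contain a lamp, two are empty (find out which); origin at the centre of its underside, 10 mm above the table; inner floor 3 mm above that: a seated lamp's origin lies there
- holder4: one of six identical fixed grey holders on the nest: round cup, bore 33 mm up to 16 mm height, then a funnel mouth to 42 mm bore and 53 mm outside at its rim 24 mm up; its place on the nest changes; four holders contain a lamp, two are empty (find out which); origin at the centre of its underside, 10 mm above the table; inner floor 3 mm above that: a seated lamp's origin lies there
- holder5: one of six identical fixed grey holders on the nest: round cup, bore 33 mm up to 16 mm height, then a funnel mouth to 42 mm bore and 53 mm outside at its rim 24 mm up; its place on the nest changes; four holders contain a lamp, two are empty (find out which); origin at the centre of its underside, 10 mm above the table; inner floor 3 mm above that: a seated lamp's origin lies there
- lamp0: aluminium cylinder lamp with a white top and a dark band near the top, 28 mm diameter, 66 mm tall, about 60 g, standing upright; origin at the centre of its underside, z up along it; four of the six lamps already sit in holders and two are spares standing in the tray
- lamp1: aluminium cylinder lamp with a white top and a dark band near the top, 28 mm diameter, 66 mm tall, about 60 g, standing upright; origin at the centre of its underside, z up along it; four of the six lamps already sit in holders and two are spares standing in the tray
- lamp2: aluminium cylinder lamp with a white top and a dark band near the top, 28 mm diameter, 66 mm tall, about 60 g, standing upright; origin at the centre of its underside, z up along it; four of the six lamps already sit in holders and two are spares standing in the tray
- lamp3: aluminium cylinder lamp with a white top and a dark band near the top, 28 mm diameter, 66 mm tall, about 60 g, standing upright; origin at the centre of its underside, z up along it; four of the six lamps already sit in holders and two are spares standing in the tray
- lamp4: aluminium cylinder lamp with a white top and a dark band near the top, 28 mm diameter, 66 mm tall, about 60 g, standing upright; origin at the centre of its underside, z up along it; four of the six lamps already sit in holders and two are spares standing in the tray
- lamp5: aluminium cylinder lamp with a white top and a dark band near the top, 28 mm diameter, 66 mm tall, about 60 g, standing upright; origin at the centre of its underside, z up along it; four of the six lamps already sit in holders and two are spares standing in the tray
- tray: fixed black open spares tray, 230 x 90 mm (x, y), walls 14 mm high and 4 mm thick, inner floor 4 mm above the table; origin at the centre of its underside; two spare lamps and the lens barrel stand in it in a row along its x, about 65 mm apart, in any order
- meter: fixed white light-meter housing, 200 x 180 x 70 mm (x, y, z), its round top port covered by a black flap; origin at the centre of its underside; the flap's hinge runs along y on the -x side (towards the robot), 70 mm from the centre; 83 mm to the +y side of the flap stands a thin quarter-circle bar, top 181 mm above the table, with marks every 15 degrees, the long one at 45; left or right of the tray
- flap (a joint): opening angle of the shield flap in rad: 0 = shut (level), 0.785 = 45 degrees, stop at 1.4; opening raises the edge far from the robot, which swings up and towards the robot; it falls shut by its own weight from any angle if let go (about 260 g, 112 mm wide, reaching 130 mm from the hinge, 5 mm thick)
- flap_bar (a point): middle of the flap's steel grab bar: round, 12 mm diameter, 80 mm long along the hinge direction (the two posts leave 70 mm free between them), 41 mm above the flap's underside (30 mm free gap under it), 118 mm from the hinge; 119 mm above the table when shut; axes turn with the flap: y along the bar, z square to the flap, x away from the hinge
- flap_hinge (a point): middle of the hinge line, on the flap's underside plane, 78 mm above the table; axes turn with the flap: y along the hinge, x from the hinge to the grab bar's edge, z square to the flap
- barrel: short fat aluminium lens barrel, 42 mm diameter, 34 mm tall, standing in the tray; not a lamp and too wide for a holder; a bystander; origin at its underside
- tripod: small black tripod with a round sensor head, 150 mm tall, legs 50 mm out; a bystander; origin at its underside
- driver: screwdriver lying between the robot and the work; a bystander; origin at its underside
- cleaner: small white bottle, 38 mm diameter, 85 mm tall; a bystander; origin at its underside
- lensbox: cardboard box 60 x 80 x 40 mm; a bystander; origin at its underside
- brick: black power brick 50 x 100 x 30 mm; a bystander; origin at its underside

How it is judged:
By the outcome, as a careful person would: the job done as asked, in the order asked, and still so for the second after the job is handed in, while the arm keeps its last pose, push and grip.
It also fails if it takes over 72 s, if anything falls off the work surface, if the arm or the gripper's body presses on something with over 40 N, if the wrist force passes 120 N, or if a joint passes its speed limit or range.

## Working session

There is one attempt and no reset: what is moved stays moved. The work goes in short steps, Python scripts to look and compute and a tool call to move; the robot and the scene stay as the last step left them, time stands still between calls to the robot, and variables do not carry over. Pictures are saved under pics/ and viewed, about 8 in all and at most 12, crops included, and the job is handed in when it is done.

Besides the shell and the picture viewer there is one more tool, called after "Emit:" in YAML: its name, and indented under it one key for each argument. send_rows: Moves the arm, as the interface text tells. Its arguments: {"type":"object","properties":{"translation":{"type":"array"},"rotation":{"type":"array"},"grip":{"type":"array"},"squeeze":{"type":"number"}},"required":["translation","rotation","grip"]}

```bash
mkdir -p pics; cat > h.py <<'E'
import numpy as np, cv2
from scipy.spatial.transform import Rotation as R
from plant import ctrl, eyes, ticket
def st():
    s=ctrl.get_state(); print('t',round(s['time'],2),'p',np.round(s['eef_pos'],4),'q',np.round(s['tcp_rot'],4),'F',np.round(s['contact_force'],1),'o',round(s['opening'],3),'j',np.round(s['qpos'],2)); return s
def ray(c,uv,wp=None):
    K=np.array(c['mtx']); u=(np.array(uv,float)-K[[0,1],[2,2]])/K[[0,1],[0,1]]
    if wp is None:
        return np.array(c['xyz']),R.from_quat(c['orientation']).apply([u[0],u[1],1])
    r=np.linalg.norm(u); d=np.array([0,0,1.]) if r<1e-9 else np.array([*(np.sin(r)*u/r),np.cos(r)])
    H=np.array(c['hand_eye']); Rt=R.from_quat(wp['tcp_rot'])
    return np.array(wp['eef_pos'])+Rt.apply(H[:3,3]),Rt.apply(H[:3,:3]@d)
def onz(o,d,z): return o+d*(z-o[2])/d[2]
def proj(c,p):
    x=R.from_quat(c['orientation']).inv().apply(np.array(p)-c['xyz']); K=np.array(c['mtx']); v=K@x; return v[:2]/v[2]
E
python3 - <<'E'
from h import *
import pickle
s=st()
for n in ['side','top','wrist']:
    c=eyes.read_camera(n); cv2.imwrite(f'pics/{n}0.png',c['image']); pickle.dump((c,s),open(f'{n}0.pkl','wb'))
    print(n,{k:np.round(v,3).tolist() for k,v in c.items() if k!='image'})
im=[cv2.imread(f'pics/{n}0.png') for n in ['top','side']]
cv2.imwrite('pics/t0.png',cv2.resize(im[0],(800,600),interpolation=cv2.INTER_CUBIC))
E
```

```text
t 0.0 p [ 0.3    -0.6039  0.2299] q [ 9.736e-01  2.284e-01 -1.000e-04 -1.200e-03] F [-0.4  0.6 -0.3] o 0.999 j [-1.26  0.29  1.58 -0.    1.28 -0.15]
side {'mtx': [[471.13, 0.0, 256.991], [0.0, 471.13, 183.288], [0.0, 0.0, 1.0]], 'xyz': [0.039, 0.751, 0.715], 'orientation': [-0.263, 0.841, -0.455, 0.127]}
top {'mtx': [[486.145, 0.0, 245.91], [0.0, 486.145, 194.223], [0.0, 0.0, 1.0]], 'xyz': [0.424, -0.019, 1.439], 'orientation': [0.712, -0.701, 0.04, -0.033]}
wrist {'mtx': [[297.319, 0.0, 255.791], [0.0, 297.319, 188.835], [0.0, 0.0, 1.0]], 'hand_eye': [[0.001, -0.959, -0.284, 0.073], [1.0, 0.001, 0.0, 0.001], [0.0, -0.284, 0.959, -0.142], [0.0, 0.0, 0.0, 1.0]]}
```

View pics/t0.png

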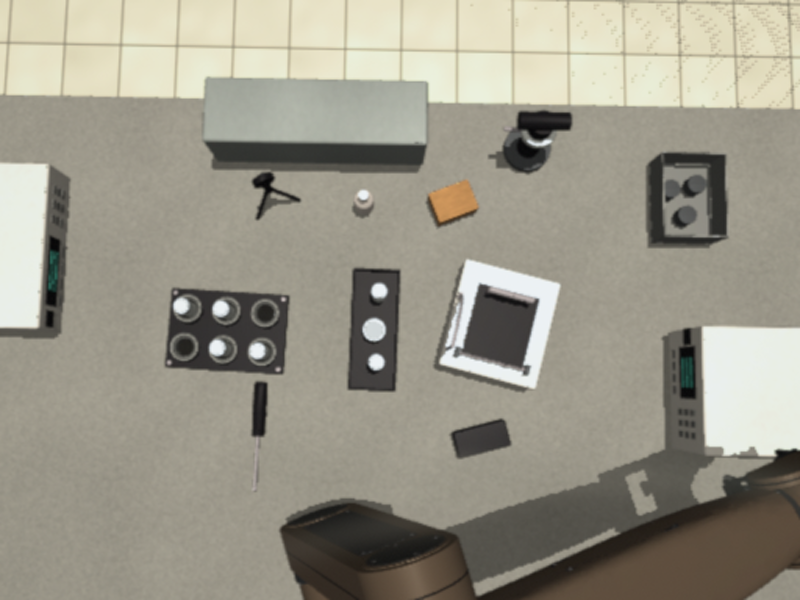

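View pics/side0.png

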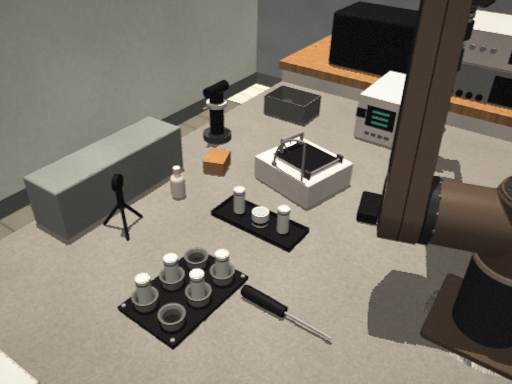

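The top view (800x600) shows the nest on the left, with empty holders at (265,313) and (184,347). The spare lamps are at (379,291) and (376,362), with the barrel between them. The meter is on the right and its grab bar is at about (512,294). The side view agrees.

```bash
python3 - <<'E'
from h import *
import pickle
c,s=pickle.load(open('top0.pkl','rb')); im=c['image']
g=lambda u,v,z: onz(*ray(c,(u*.64,v*.64)),z)
for n,(u,v),z in [('lampA',(379,291),.07),('lampB',(376,362),.07),('barrel',(374,330),.038),('E1',(265,313),.034),('E2',(184,347),.034)]:
    p=g(u,v,z); print(n,p.round(4))
    if n[:4]=='lamp':
        x0,y0=int(u*.64)-9,int(v*.64)-9; w=cv2.cvtColor(im[y0:y0+19,x0:x0+19],cv2.COLOR_BGR2GRAY); m=w>200; ys,xs=np.nonzero(m)
        print('  ref',onz(*ray(c,(xs.mean()+x0,ys.mean()+y0)),z).round(4),m.sum())
print('nest corners',[g(u,v,.01).round(3)[:2] for u,v in [(173,290),(288,295),(283,373),(166,367)]])
print('tray corners',[g(u,v,.014).round(3)[:2] for u,v in [(355,269),(399,270),(395,389),(349,388)]])
# meter top
m=cv2.inRange(cv2.cvtColor(im,cv2.COLOR_BGR2GRAY),215,255); 
pts=np.array([(467,261),(560,283),(536,388),(440,366)])
print('meter',[g(u,v,.07).round(4)[:2] for u,v in pts]); 
print('bar',g(489,287,.119).round(4),g(536,299,.119).round(4))
big=cv2.resize(im[160:260,275:365],(810,900)[:2],interpolation=cv2.INTER_CUBIC)[:,:]
a=cv2.resize(im[160:255,275:365],(568,600),interpolation=cv2.INTER_CUBIC)
cv2.imwrite('pics/m.png',a)
E
```

```text
lampA [ 0.5904 -0.0215  0.07  ]
  ref [ 0.5921 -0.0204  0.07  ] 61
lampB [ 0.4618 -0.0181  0.07  ]
  ref [ 0.463  -0.0178  0.07  ] 62
barrel [ 0.5216 -0.0135  0.038 ]
E1 [0.5503 0.1891 0.034 ]
E2 [0.485  0.3363 0.034 ]
nest corners [array([0.593, 0.368]), array([0.587, 0.15 ]), array([0.44 , 0.156]), array([0.448, 0.374])]
tray corners [array([0.638, 0.024]), array([ 0.638, -0.059]), array([ 0.414, -0.054]), array([0.414, 0.031])]
meter [array([ 0.6481, -0.1812]), array([ 0.6104, -0.351 ]), array([ 0.4196, -0.3061]), array([ 0.4564, -0.1333])]
bar [ 0.5946 -0.2142  0.119 ] [ 0.5748 -0.2967  0.119 ]
```

View pics/m.png

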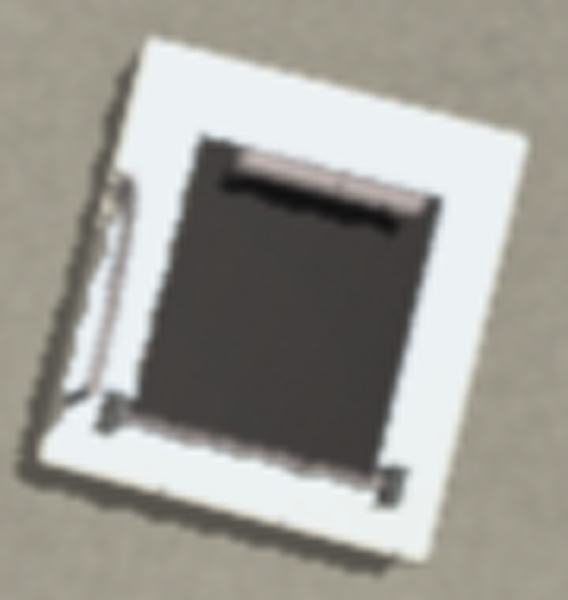

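The meter top's corners give a centre near (0.534,-0.243) and a yaw of about -13°. The flap is shut, with the hinge on the near side and the bar on the far side. The nest and tray positions agree across the two fits, so I'll move now.

Emit:
send_rows:
  translation:
    - [0, 0, -0.5]
    - [0, 0, -0.5]
    - [0, 0, 0]
    - [0, 0, 0]
    - [0, 0, 0]
  rotation:
    - [0, 0, 1]
    - [0, 0, 1]
    - [0, 0, 1]
    - [0, 0, 1]
    - [0, 0, 1]
  grip: [85, 85, 85, 85, 85]
  squeeze: 40

```text
time: 0.78
eef_pos: [0.3001, -0.6043, 0.2607]
tcp_rot: [1.0, 0.011, -0.0, -0.0]
contact_force: [0.2, 0.3, -0.5]
opening: 0.997
```

Emit:
send_rows:
  translation:
    - [0, 0, 0]
    - [0.5, -0.9, 0]
    - [0.5, -0.9, 0]
    - [0.5, -0.9, 0]
    - [0.5, -0.9, 0]
  rotation:
    - [0, 0, 0.3]
    - [0, 0, 0]
    - [0, 0, 0]
    - [0, 0, 0]
    - [0, 0, 0]
  grip: [85, 85, 85, 85, 85]

```text
time: 1.4
eef_pos: [0.3607, -0.4957, 0.2611]
tcp_rot: [1.0, -0.001, -0.0, -0.0]
contact_force: [0.1, 0.4, -0.3]
opening: 0.998
```

Emit:
send_rows:
  translation:
    - [0.5, -0.9, 0]
    - [0.5, -0.9, 0]
    - [0.5, -0.9, 0]
    - [0.5, -0.9, 0]
    - [0.5, -0.9, 0]
  rotation:
    - [0, 0, 0]
    - [0, 0, 0]
    - [0, 0, 0]
    - [0, 0, 0]
    - [0, 0, 0]
  grip: [85, 85, 85, 85, 85]

```text
time: 2.02
eef_pos: [0.4359, -0.3608, 0.2612]
tcp_rot: [1.0, -0.0, -0.0, -0.0]
contact_force: [-0.0, -0.2, -0.3]
opening: 0.995
```

Emit:
send_rows:
  translation:
    - [0.5, -0.9, 0]
    - [0.5, -0.9, 0]
    - [0.5, -0.9, 0]
    - [0.5, -0.9, 0]
    - [0.5, -0.9, 0]
  rotation:
    - [0, 0, 0]
    - [0, 0, 0]
    - [0, 0, 0]
    - [0, 0, 0]
    - [0, 0, 0]
  grip: [85, 85, 85, 85, 85]

```text
time: 2.65
eef_pos: [0.5111, -0.2259, 0.2612]
tcp_rot: [1.0, -0.0, -0.0, -0.0]
contact_force: [-0.5, 0.0, 0.1]
opening: 0.995
```

Emit:
send_rows:
  translation:
    - [0.5, -0.9, 0]
    - [0.5, -0.9, 0]
    - [0.5, -0.9, 0]
    - [0.5, -0.9, 0]
    - [0, 0, 0]
  rotation:
    - [0, 0, 0]
    - [0, 0, 0]
    - [0, 0, 0]
    - [0, 0, 0]
    - [0, 0, 0]
  grip: [85, 85, 85, 85, 85]

```text
time: 3.28
eef_pos: [0.5714, -0.1175, 0.2611]
tcp_rot: [1.0, 0.001, -0.0, -0.0]
contact_force: [0.4, 0.4, 0.4]
opening: 0.996
```

Emit:
send_rows:
  translation:
    - [0.2, -0.9, 0.9]
    - [0.2, -0.9, 0.9]
    - [0.2, -0.9, 0.9]
    - [0.1, -0.53, 0.6]
    - [0, 0, 0]
  rotation:
    - [0, 0, 0]
    - [0, 0, 0]
    - [0, 0, 0]
    - [0, 0, 0]
    - [0, 0, 0]
  grip: [85, 85, 85, 85, 85]

```text
time: 3.9
eef_pos: [0.5911, -0.0219, 0.1606]
tcp_rot: [1.0, -0.0, -0.002, -0.0]
contact_force: [-0.7, 0.6, 0.1]
opening: 0.999
```

```bash
python3 - <<'E'
from h import *
import pickle
s=st(); c=eyes.read_camera('wrist'); pickle.dump((c,s),open('w1.pkl','wb')); cv2.imwrite('pics/w1.png',c['image'])
E
```

```text
t 3.9 p [ 0.5911 -0.0219  0.1606] q [ 1.0e+00 -2.0e-04 -1.8e-03 -2.0e-04] F [-0.7  0.6  0.1] o 0.999 j [-0.21  0.17  1.85 -0.    1.13  1.36]
```

View pics/w1.png

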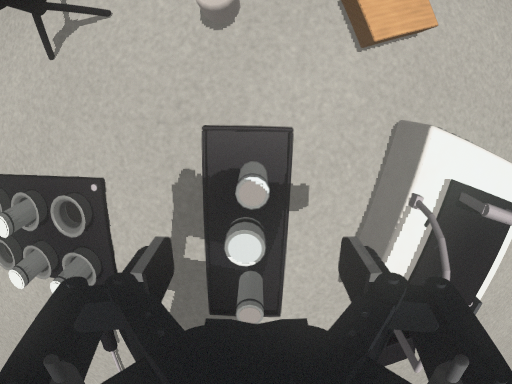

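The wrist view shows the top of lamp A at about (253,192), lamp B's at (250,312), the barrel at (245,246) and the empty holder's rim at about (70,215).

```bash
python3 - <<'E'
from h import *
import pickle
c,s=pickle.load(open('w1.pkl','rb'))
for n,uv,z in [('A',(253,192),.07),('barrel',(245,246),.038),('B',(250,312),.07),('E1',(70,215),.034),('bar end near post',(480,207),.119)]:
    print(n,onz(*ray(c,uv,s),z).round(4))
E
```

```text
A [ 0.5923 -0.0201  0.07  ]
barrel [ 0.5259 -0.0116  0.038 ]
B [ 0.4669 -0.0166  0.07  ]
E1 [0.5534 0.1866 0.034 ]
bar end near post [ 0.5942 -0.2064  0.119 ]
```

Emit:
send_rows:
  translation:
    - [0.03, -0.06, 0.9]
    - [0, 0, 0.9]
    - [0, 0, 0.9]
    - [0, 0, 0.9]
    - [0, 0, 0.45]
  rotation:
    - [0, 0, 0]
    - [0, 0, 0]
    - [0, 0, 0]
    - [0, 0, 0]
    - [0, 0, 0]
  grip: [85, 85, 85, 85, 85]

```text
time: 4.58
eef_pos: [0.5933, -0.0216, 0.0408]
tcp_rot: [1.0, -0.001, 0.0, 0.0]
contact_force: [0.8, 0.3, 0.4]
opening: 0.999
```

Emit:
send_rows:
  translation:
    - [0, 0, 0]
    - [0, 0, 0]
    - [0, 0, 0]
    - [0, 0, 0]
    - [0, 0, 0]
  rotation:
    - [0, 0, 0]
    - [0, 0, 0]
    - [0, 0, 0]
    - [0, 0, 0]
    - [0, 0, 0]
  grip: [60, 20, 20, 20, 20]

```text
time: 5.2
eef_pos: [0.5941, -0.0206, 0.0423]
tcp_rot: [1.0, -0.001, 0.001, 0.0]
contact_force: [-0.8, 0.1, 5.8]
opening: 0.317
```

Emit:
send_rows:
  translation:
    - [0, 0, 0]
    - [0, 0, -0.3]
    - [0, 0, -0.7]
    - [0, 0, -1]
    - [0, 0, -1]
  rotation:
    - [0, 0, 0]
    - [0, 0, 0]
    - [0, 0, 0]
    - [0, 0, 0]
    - [0, 0, 0]
  grip: [20, 20, 20, 20, 20]

```text
time: 5.82
eef_pos: [0.593, -0.0203, 0.1326]
tcp_rot: [1.0, -0.001, 0.0, -0.0]
contact_force: [0.3, 0.1, -0.9]
opening: 0.311
```

Emit:
send_rows:
  translation:
    - [-0.17, -0.87, -0.5]
    - [-0.17, -0.87, 0]
    - [-0.17, -0.87, 0]
    - [-0.17, -0.87, 0]
    - [-0.17, -0.87, 0]
  rotation:
    - [0, 0, 0]
    - [0, 0, 0]
    - [0, 0, 0]
    - [0, 0, 0]
    - [0, 0, 0]
  grip: [20, 20, 20, 20, 20]

```text
time: 6.45
eef_pos: [0.5676, 0.1111, 0.147]
tcp_rot: [1.0, -0.001, 0.0, -0.0]
contact_force: [0.1, 0.4, 0.0]
opening: 0.31
```

Emit:
send_rows:
  translation:
    - [-0.17, -0.87, 0]
    - [-0.17, -0.87, 0]
    - [-0.17, -0.85, 0]
    - [0, 0, 0]
    - [0, 0, 0]
  rotation:
    - [0, 0, 0]
    - [0, 0, 0]
    - [0, 0, 0]
    - [0, 0, 0]
    - [0, 0, 0]
  grip: [20, 20, 20, 20, 20]

```text
time: 7.08
eef_pos: [0.5528, 0.1875, 0.1465]
tcp_rot: [1.0, -0.001, 0.0, 0.0]
contact_force: [0.5, -0.5, -0.7]
opening: 0.312
```

```bash
python3 - <<'E'
from h import *
import pickle
s=st(); c=eyes.read_camera('wrist'); pickle.dump((c,s),open('w2.pkl','wb')); cv2.imwrite('pics/w2.png',c['image'])
E
```

```text
t 7.08 p [0.5528 0.1875 0.1465] q [ 1.e+00 -7.e-04  3.e-04  2.e-04] F [ 0.5 -0.5 -0.7] o 0.312 j [ 0.15  0.17  1.88 -0.    1.09  1.73]
```

View pics/w2.png

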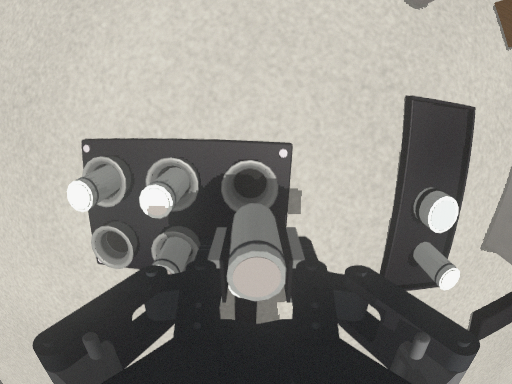

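The lamp is held upright, with its top at (256,274). The empty holder's rim is at about (249,187) and the second empty one's at (112,245).

```bash
python3 - <<'E'
from h import *
import pickle
c,s=pickle.load(open('w2.pkl','rb'))
for n,uv,z in [('E1',(249.5,186),.034),('E2',(112,245),.034),('lamptop',(256,275),.1465+.028),('L',(79,196),.079),('L',(157,201),.079),('B',(449,277),.07),('barrel',(441,213),.038)]:
    print(n,onz(*ray(c,uv,s),z).round(4))
E
```

```text
E1 [0.5533 0.1926 0.034 ]
E2 [0.4896 0.3374 0.034 ]
lamptop [0.5516 0.1869 0.1745]
L [0.5578 0.3358 0.079 ]
L [0.5542 0.2633 0.079 ]
B [ 0.4655 -0.0139  0.07  ]
barrel [ 0.5253 -0.0064  0.038 ]
```

Emit:
send_rows:
  translation:
    - [-0.04, -0.08, 0.6]
    - [0, 0, 0.8]
    - [0, 0, 0.6]
    - [0, 0, 0.3]
    - [0, 0, 0.3]
  rotation:
    - [0, 0, 0]
    - [0, 0, 0]
    - [0, 0, 0]
    - [0, 0, 0]
    - [0, 0, 0]
  grip: [20, 20, 20, 20, 20]

```text
time: 7.75
eef_pos: [0.5517, 0.1902, 0.0673]
tcp_rot: [1.0, -0.001, 0.0, -0.0]
contact_force: [0.2, 0.3, -0.9]
opening: 0.313
```

Emit:
send_rows:
  translation:
    - [0, 0, 0.25]
    - [0, 0, 0.2]
    - [0, 0, 0.1]
    - [0, 0, 0]
    - [0, 0, 0]
  rotation:
    - [0, 0, 0]
    - [0, 0, 0]
    - [0, 0, 0]
    - [0, 0, 0]
    - [0, 0, 0]
  grip: [20, 20, 20, 20, 20]

```text
time: 8.38
eef_pos: [0.5519, 0.1905, 0.0515]
tcp_rot: [1.0, -0.001, 0.001, -0.0]
contact_force: [2.2, 2.5, -1.9]
opening: 0.315
```

Emit:
send_rows:
  translation:
    - [0, 0, 0.06]
    - [0, 0, 0.06]
    - [0, 0, 0]
    - [0, 0, 0]
    - [0, 0, 0]
  rotation:
    - [0, 0, 0]
    - [0, 0, 0]
    - [0, 0, 0]
    - [0, 0, 0]
    - [0, 0, 0]
  grip: [20, 20, 20, 20, 20]

```text
time: 9.0
eef_pos: [0.5529, 0.1907, 0.0512]
tcp_rot: [1.0, -0.001, 0.001, -0.0]
contact_force: [-2.5, 0.9, 11.1]
opening: 0.315
```

Contact with the holder floor, so I release a little way and lift.

Emit:
send_rows:
  translation:
    - [0, 0, 0]
    - [0, 0, 0]
    - [0, 0, 0]
    - [0, 0, -0.6]
    - [0, 0, -1]
  rotation:
    - [0, 0, 0]
    - [0, 0, 0]
    - [0, 0, 0]
    - [0, 0, 0]
    - [0, 0, 0]
  grip: [45, 45, 45, 45, 45]

```text
time: 9.62
eef_pos: [0.5505, 0.1901, 0.0958]
tcp_rot: [1.0, -0.001, -0.001, 0.0]
contact_force: [0.8, 0.4, -0.0]
opening: 0.529
```

Emit:
send_rows:
  translation:
    - [0, 0, -1]
    - [0, 0, -1]
    - [0, 0.9, 0]
    - [0, 0.9, 0]
    - [0, 0.9, 0]
  rotation:
    - [0, 0, 0]
    - [0, 0, 0]
    - [0, 0, 0]
    - [0, 0, 0]
    - [0, 0, 0]
  grip: [45, 45, 45, 45, 45]

```text
time: 10.25
eef_pos: [0.5515, 0.1086, 0.1572]
tcp_rot: [1.0, -0.001, 0.001, 0.0]
contact_force: [0.5, -0.1, -0.1]
opening: 0.53
```

Emit:
send_rows:
  translation:
    - [-0.75, 0.9, 0]
    - [-0.75, 0.9, 0]
    - [-0.75, 0.9, 0]
    - [-0.6, 0.9, 0]
    - [0, 0, 0]
  rotation:
    - [0, 0, 0]
    - [0, 0, 0]
    - [0, 0, 0]
    - [0, 0, 0]
    - [0, 0, 0]
  grip: [60, 85, 85, 85, 85]

```text
time: 10.88
eef_pos: [0.4651, 0.0003, 0.1568]
tcp_rot: [1.0, -0.002, 0.001, 0.0]
contact_force: [0.7, 1.4, -0.4]
opening: 0.99
```

```bash
python3 - <<'E'
from h import *
import pickle
s=st(); c=eyes.read_camera('wrist'); pickle.dump((c,s),open('w3.pkl','wb')); cv2.imwrite('pics/w3.png',c['image'])
E
```

```text
t 10.88 p [4.651e-01 3.000e-04 1.568e-01] q [ 1.0e+00 -2.2e-03  7.0e-04  2.0e-04] F [ 0.7  1.4 -0.4] o 0.99 j [-0.22 -0.11  2.15 -0.    1.11  1.36]
```

View pics/w3.png

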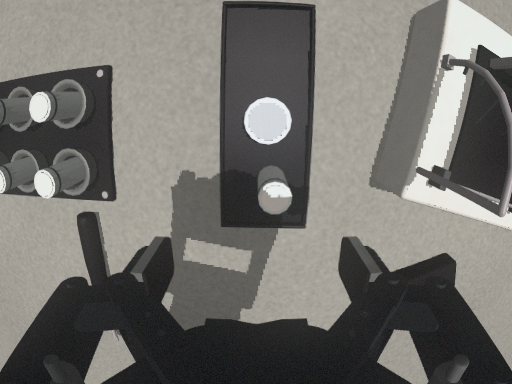

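Lamp A is seated in the first holder at about (68,103), with its top at (40,107). Lamp B's top is at (275,191).

```bash
python3 - <<'E'
from h import *
import pickle
c,s=pickle.load(open('w3.pkl','rb'))
for n,uv,z in [('B',(275,191),.07),('A',(40,107),.079),('n',(47,183),.079),]:
    print(n,onz(*ray(c,uv,s),z).round(4))
E
```

```text
B [ 0.4687 -0.0157  0.07  ]
A [0.5493 0.1901 0.079 ]
n [0.4796 0.1921 0.079 ]
```

Emit:
send_rows:
  translation:
    - [0.07, 0.56, 0]
    - [0, 0, 0.9]
    - [0, 0, 0.9]
    - [0, 0, 0.9]
    - [0, 0, 0.9]
  rotation:
    - [0, 0, 0]
    - [0, 0, 0]
    - [0, 0, 0]
    - [0, 0, 0]
    - [0, 0, 0]
  grip: [85, 85, 85, 85, 85]

```text
time: 11.55
eef_pos: [0.4686, -0.0157, 0.0471]
tcp_rot: [1.0, -0.0, 0.0, 0.0]
contact_force: [-0.7, -0.6, 0.3]
opening: 0.994
```

Emit:
send_rows:
  translation:
    - [0, 0, 0.28]
    - [0, 0, 0]
    - [0, 0, 0]
    - [0, 0, 0]
    - [0, 0, 0]
  rotation:
    - [0, 0, 0]
    - [0, 0, 0]
    - [0, 0, 0]
    - [0, 0, 0]
    - [0, 0, 0]
  grip: [85, 60, 20, 20, 20]

```text
time: 12.18
eef_pos: [0.4686, -0.0156, 0.0405]
tcp_rot: [1.0, -0.001, 0.001, 0.0]
contact_force: [-0.6, 0.3, 3.6]
opening: 0.313
```

Emit:
send_rows:
  translation:
    - [0, 0, 0]
    - [0, 0, 0]
    - [0, 0, -0.3]
    - [0, 0, -0.7]
    - [0, 0, -1]
  rotation:
    - [0, 0, 0]
    - [0, 0, 0]
    - [0, 0, 0]
    - [0, 0, 0]
    - [0, 0, 0]
  grip: [20, 20, 20, 20, 20]

```text
time: 12.8
eef_pos: [0.4664, -0.0151, 0.099]
tcp_rot: [1.0, -0.001, -0.002, -0.0]
contact_force: [1.1, 0.4, -0.7]
opening: 0.313
```

Emit:
send_rows:
  translation:
    - [0, 0, -1]
    - [0, -0.5, -1]
    - [0.1, -0.95, -0.1]
    - [0.1, -0.95, 0]
    - [0.1, -0.95, 0]
  rotation:
    - [0, 0, 0]
    - [0, 0, 0]
    - [0, 0, 0]
    - [0, 0, 0]
    - [0, 0, 0]
  grip: [20, 20, 20, 20, 20]

```text
time: 13.42
eef_pos: [0.4765, 0.086, 0.1624]
tcp_rot: [1.0, -0.001, -0.0, 0.0]
contact_force: [0.5, -0.3, -0.6]
opening: 0.315
```

Emit:
send_rows:
  translation:
    - [0.1, -0.95, 0]
    - [0.1, -0.95, 0]
    - [0.1, -0.95, 0]
    - [0, -0.95, 0]
    - [0, -0.95, 0]
  rotation:
    - [0, 0, 0]
    - [0, 0, 0]
    - [0, 0, 0]
    - [0, 0, 0]
    - [0, 0, 0]
  grip: [20, 20, 20, 20, 20]

```text
time: 14.05
eef_pos: [0.4856, 0.2284, 0.1621]
tcp_rot: [1.0, -0.001, -0.0, 0.0]
contact_force: [0.1, -0.0, -0.2]
opening: 0.315
```

Emit:
send_rows:
  translation:
    - [0, -0.95, 0]
    - [0, -0.95, 0]
    - [0, -0.95, 0]
    - [0, -0.2, 0]
    - [0, 0, 0]
  rotation:
    - [0, 0, 0]
    - [0, 0, 0]
    - [0, 0, 0]
    - [0, 0, 0]
    - [0, 0, 0]
  grip: [20, 20, 20, 20, 20]

```text
time: 14.68
eef_pos: [0.4859, 0.3189, 0.162]
tcp_rot: [1.0, -0.001, -0.0, 0.0]
contact_force: [0.5, -0.6, -0.4]
opening: 0.311
```

```bash
python3 - <<'E'
from h import *
import pickle
s=st(); c=eyes.read_camera('wrist'); pickle.dump((c,s),open('w4.pkl','wb')); cv2.imwrite('pics/w4.png',c['image'])
E
```

```text
t 14.68 p [0.4859 0.3189 0.162 ] q [ 1.e+00 -5.e-04 -3.e-04  4.e-04] F [ 0.5 -0.6 -0.4] o 0.311 j [ 0.41  0.15  1.87 -0.    1.12  1.98]
```

View pics/w4.png

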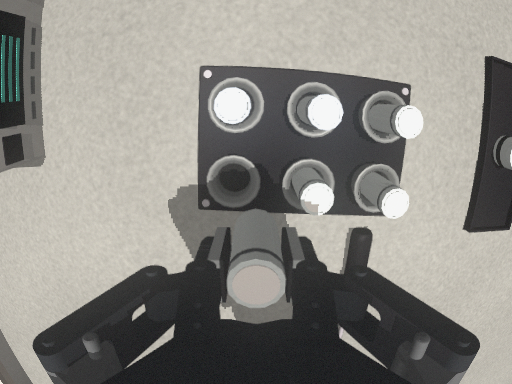

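The empty holder's rim is at about (233,181). The lamp beside it in x has its top at (233,106). All the seated lamps stand straight.

```bash
python3 - <<'E'
from h import *
import pickle
c,s=pickle.load(open('w4.pkl','rb'))
for n,uv,z in [('E2',(233,181),.034),('L',(233,106),.079),('M',(325,112),.079),('A',(408,122),.079),('n',(395,202),.079),('mid',(317,198),.079),('held',(256,286),.190)]:
    print(n,onz(*ray(c,uv,s),z).round(4))
E
```

```text
E2 [0.4867 0.3397 0.034 ]
L [0.5569 0.3353 0.079 ]
M [0.5533 0.2656 0.079 ]
A [0.5495 0.1932 0.079 ]
n [0.4804 0.1979 0.079 ]
mid [0.4846 0.2688 0.079 ]
held [0.4786 0.3183 0.19  ]
```

Emit:
send_rows:
  translation:
    - [0, -0.63, 0.5]
    - [0, 0, 0.8]
    - [0, 0, 0.8]
    - [0, 0, 0.6]
    - [0, 0, 0.4]
  rotation:
    - [0, 0, 0]
    - [0, 0, 0]
    - [0, 0, 0]
    - [0, 0, 0]
    - [0, 0, 0]
  grip: [20, 20, 20, 20, 20]

```text
time: 15.35
eef_pos: [0.4861, 0.3372, 0.0683]
tcp_rot: [1.0, -0.001, -0.0, 0.0]
contact_force: [0.9, -1.2, -0.3]
opening: 0.312
```

Emit:
send_rows:
  translation:
    - [0, 0, 0.3]
    - [0, 0, 0.2]
    - [0, 0, 0.1]
    - [0, 0, 0.05]
    - [0, 0, 0]
  rotation:
    - [0, 0, 0]
    - [0, 0, 0]
    - [0, 0, 0]
    - [0, 0, 0]
    - [0, 0, 0]
  grip: [20, 20, 20, 20, 20]

```text
time: 15.98
eef_pos: [0.4892, 0.3393, 0.0517]
tcp_rot: [1.0, -0.001, 0.004, -0.002]
contact_force: [4.7, 2.7, 2.1]
opening: 0.313
```

Emit:
send_rows:
  translation:
    - [0.08, -0.04, 0.05]
    - [0, 0, 0.06]
    - [0, 0, 0]
    - [0, 0, 0]
    - [0, 0, 0]
  rotation:
    - [0, 0, 0]
    - [0, 0, 0]
    - [0, 0, 0]
    - [0, 0, 0]
    - [0, 0, 0]
  grip: [20, 20, 20, 20, 20]

```text
time: 16.6
eef_pos: [0.49, 0.3397, 0.0495]
tcp_rot: [1.0, -0.001, 0.001, -0.0]
contact_force: [-0.3, 0.0, 12.8]
opening: 0.315
```

Emit:
send_rows:
  translation:
    - [0, 0, 0]
    - [0, 0, 0]
    - [0, 0, 0]
    - [0, 0, -0.6]
    - [0, 0, -1]
  rotation:
    - [0, 0, 0]
    - [0, 0, 0]
    - [0, 0, 0]
    - [0, 0, 0]
    - [0, 0, 0]
  grip: [45, 45, 45, 45, 45]

```text
time: 17.23
eef_pos: [0.4878, 0.3388, 0.0945]
tcp_rot: [1.0, -0.001, -0.001, 0.001]
contact_force: [0.5, 0.2, -0.0]
opening: 0.527
```

Emit:
send_rows:
  translation:
    - [0, 0, -1]
    - [0, 0, -1]
    - [0, 0, -1]
    - [0, 0.5, -1]
    - [0.1, 0.9, -1]
  rotation:
    - [0, 0, 0]
    - [0, 0, 0]
    - [0, 0, 0]
    - [0, 0, 0]
    - [0, 0, 0]
  grip: [45, 45, 45, 45, 45]

```text
time: 17.85
eef_pos: [0.4913, 0.2973, 0.2469]
tcp_rot: [1.0, -0.0, 0.001, -0.0]
contact_force: [-0.3, -0.2, -0.4]
opening: 0.527
```

Emit:
send_rows:
  translation:
    - [0.1, 1, 0]
    - [0.1, 1, 0]
    - [0.1, 1, 0]
    - [0.1, 1, 0]
    - [0.1, 1, 0]
  rotation:
    - [0, 0, 0]
    - [0, 0, 0]
    - [0, 0, 0]
    - [0, 0, 0]
    - [0, 0, 0]
  grip: [45, 45, 45, 45, 45]

```text
time: 18.48
eef_pos: [0.5063, 0.1462, 0.2459]
tcp_rot: [1.0, -0.001, 0.001, -0.0]
contact_force: [0.6, -0.2, 0.2]
opening: 0.525
```

Emit:
send_rows:
  translation:
    - [0.1, 1, 0]
    - [0.1, 1, 0]
    - [0.1, 1, 0]
    - [0.1, 1, 0]
    - [0.1, 1, 0]
  rotation:
    - [0, 0, 0]
    - [0, 0, 0]
    - [0, 0, 0]
    - [0, 0, 0]
    - [0, 0, 0]
  grip: [45, 45, 45, 45, 45]

```text
time: 19.1
eef_pos: [0.5211, -0.0038, 0.2459]
tcp_rot: [1.0, -0.001, 0.001, 0.0]
contact_force: [0.2, -0.1, 0.3]
opening: 0.526
```

Emit:
send_rows:
  translation:
    - [0.1, 1, 0]
    - [0.1, 1, 0]
    - [0.1, 1, 0]
    - [0.1, 1, 0]
    - [0, 0, 0]
  rotation:
    - [0, 0, 0]
    - [0, 0, 0]
    - [0, 0, 0]
    - [0, 0, 0]
    - [0, 0, 0]
  grip: [45, 45, 45, 45, 45]

```text
time: 19.73
eef_pos: [0.533, -0.1244, 0.2456]
tcp_rot: [1.0, -0.002, 0.0, 0.0]
contact_force: [-0.4, 1.1, 0.3]
opening: 0.527
```

```bash
python3 - <<'E'
from h import *
import pickle
s=st(); c=eyes.read_camera('wrist'); pickle.dump((c,s),open('w5.pkl','wb')); d=eyes.read_camera('side')
a=c['image']; b=cv2.resize(d['image'][220:350,90:290],(512,333),interpolation=cv2.INTER_CUBIC)
cv2.imwrite('pics/w5.png',cv2.resize(np.vstack([a,b[:,:]]),None,fx=.8,fy=.8))
E
```

```text
t 19.73 p [ 0.533  -0.1244  0.2456] q [ 1.0e+00 -2.2e-03  5.0e-04  2.0e-04] F [-0.4  1.1  0.3] o 0.527 j [-0.41 -0.01  1.88 -0.    1.27  1.16]
```

View pics/w5.png

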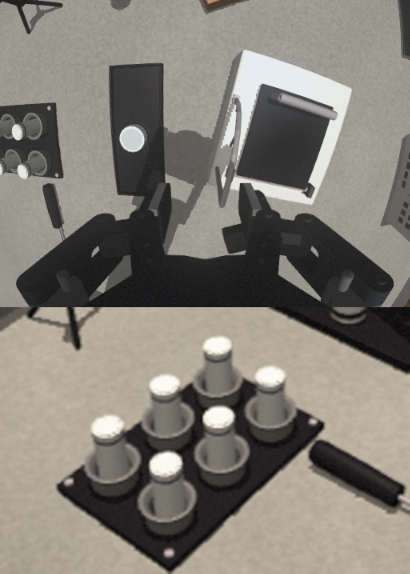

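The side crop shows all six lamps seated at equal height. In the wrist part the grab bar runs from (275,97) to (337,116) in display pixels (x0.8).

```bash
python3 - <<'E'
from h import *
import pickle
c,s=pickle.load(open('w5.pkl','rb'))
P=lambda u,v,z:onz(*ray(c,(u/.8,v/.8),s),z)
a,b=P(276,97,.119),P(336,116,.119); print(a.round(4),b.round(4),((a+b)/2).round(4),np.degrees(np.arctan2(*(a-b)[:2])),np.linalg.norm(a-b))
for u,v in [(245,51),(352,90),(315,203)]: print(P(u,v,.07).round(4))
E
```

```text
[ 0.5914 -0.2077  0.119 ] [ 0.5722 -0.2911  0.119 ] [ 0.5818 -0.2494  0.119 ] 12.989069739029857 0.08564300283438574
[ 0.6497 -0.1788  0.07  ]
[ 0.6076 -0.3481  0.07  ]
[ 0.4225 -0.3062  0.07  ]
```

Emit:
send_rows:
  translation:
    - [0.33, 0.85, 0]
    - [0.33, 0.85, 0]
    - [0.33, 0.85, 0]
    - [0.33, 0.85, 0]
    - [0.33, 0.85, 0]
  rotation:
    - [0, 0, 0]
    - [0, 0, 0]
    - [0, 0, 0]
    - [0, 0, 0]
    - [0, 0, 0]
  grip: [50, 50, 50, 50, 50]

```text
time: 20.45
eef_pos: [0.5829, -0.2517, 0.2445]
tcp_rot: [1.0, -0.001, 0.0, 0.0]
contact_force: [-0.8, 0.4, 0.5]
opening: 0.583
```

Emit:
send_rows:
  translation:
    - [0, 0, 0]
    - [0, 0, 0]
    - [0, 0, 0]
    - [0, 0, 0]
    - [0, 0, 0]
  rotation:
    - [0, 0, -1]
    - [0, 0, -1]
    - [0, 0, -1]
    - [0, 0, -1]
    - [0, 0, -1]
  grip: [50, 50, 50, 50, 50]

```text
time: 21.08
eef_pos: [0.5826, -0.2509, 0.2445]
tcp_rot: [0.976, 0.217, -0.0, 0.0]
contact_force: [0.6, 0.6, -0.5]
opening: 0.586
```

Emit:
send_rows:
  translation:
    - [0, 0, 0]
    - [0, 0, 0]
    - [0, 0, 0]
    - [0, 0, 0]
    - [0, 0, 0]
  rotation:
    - [0, 0, -1]
    - [0, 0, -1]
    - [0, 0, -1]
    - [0, 0, -1]
    - [0, 0, -1]
  grip: [50, 50, 50, 50, 50]

```text
time: 21.7
eef_pos: [0.5826, -0.2508, 0.2446]
tcp_rot: [0.906, 0.423, -0.0, 0.0]
contact_force: [0.4, -0.5, 0.7]
opening: 0.587
```

Emit:
send_rows:
  translation:
    - [0, 0, 0]
    - [0, 0, 0]
    - [0, 0, 0]
    - [0, 0, 0]
    - [0, 0, 0]
  rotation:
    - [0, 0, -1]
    - [0, 0, -1]
    - [0, 0, -1]
    - [0, 0, -1]
    - [0, 0, -1]
  grip: [50, 50, 50, 50, 50]

```text
time: 22.32
eef_pos: [0.5826, -0.2508, 0.2446]
tcp_rot: [0.793, 0.61, -0.0, 0.0]
contact_force: [-0.0, 0.4, 1.0]
opening: 0.585
```

Emit:
send_rows:
  translation:
    - [0, 0, 0.7]
    - [0, 0, 0.7]
    - [0, 0, 0]
    - [0, 0, 0]
  rotation:
    - [0, 0, -0.4]
    - [0, 0, 0]
    - [0, 0, 0]
    - [0, 0, 0]
  grip: [50, 50, 50, 50]

```text
time: 22.82
eef_pos: [0.5821, -0.2504, 0.2021]
tcp_rot: [0.783, 0.622, -0.0, -0.0]
contact_force: [0.3, 0.1, 0.4]
opening: 0.583
```

```bash
python3 - <<'E'
from h import *
import pickle
s=st(); c=eyes.read_camera('wrist'); pickle.dump((c,s),open('w6.pkl','wb')); cv2.imwrite('pics/w6.png',c['image'])
E
```

```text
t 22.82 p [ 0.5821 -0.2504  0.2021] q [ 7.832e-01  6.218e-01 -1.000e-04 -4.000e-04] F [0.3 0.1 0.4] o 0.583 j [-0.57  0.22  1.71 -0.    1.21 -0.34]
```

View pics/w6.png

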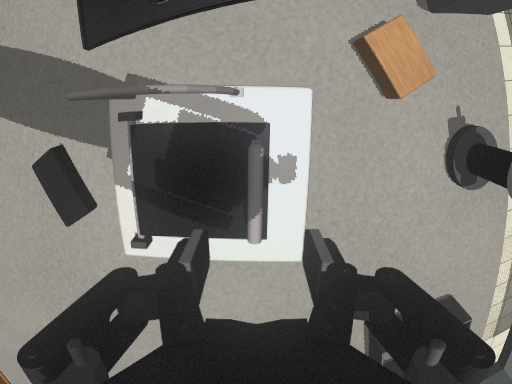

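The bar appears vertical at column ~256, rows 146–243, so it is parallel to the pads and central between the fingers.

```bash
python3 - <<'E'
from h import *
import pickle
c,s=pickle.load(open('w6.pkl','rb'))
P=lambda u,v,z:onz(*ray(c,(u,v),s),z)
a,b=P(256.5,147,.119),P(255,243,.119); m=(a+b)/2; print(a.round(4),b.round(4),m.round(4),np.degrees(np.arctan2(*(a-b)[:2])),np.linalg.norm(a-b))
print('tool frame',R.from_quat(s['tcp_rot']).inv().apply(m-s['eef_pos']).round(4))
E
```

```text
[ 0.5923 -0.2132  0.119 ] [ 0.5728 -0.2917  0.119 ] [ 0.5826 -0.2524  0.119 ] 13.931563866134582 0.08088317032202014
tool frame [-0.0019  0.0009  0.0831]
```

Emit:
send_rows:
  translation:
    - [-0.06, 0.03, 0.9]
    - [0, 0, 0.9]
    - [0, 0, 0.9]
    - [0, 0, 0.7]
    - [0, 0, 0]
  rotation:
    - [0, 0, 0]
    - [0, 0, 0]
    - [0, 0, 0]
    - [0, 0, 0]
    - [0, 0, 0]
  grip: [50, 50, 50, 50, 50]

```text
time: 23.5
eef_pos: [0.5818, -0.2519, 0.0989]
tcp_rot: [0.783, 0.622, -0.001, -0.002]
contact_force: [-0.1, -0.2, 0.2]
opening: 0.582
```

Emit:
send_rows:
  translation:
    - [0, 0, 0]
    - [0, 0, 0]
    - [0, 0, 0]
    - [0, 0, 0]
    - [0, 0, 0]
  rotation:
    - [0, 0, 0]
    - [0, 0, 0]
    - [0, 0, 0]
    - [0, 0, 0]
    - [0, 0, 0]
  grip: [5, 5, 5, 5, 5]

```text
time: 24.12
eef_pos: [0.5807, -0.2523, 0.1022]
tcp_rot: [0.783, 0.622, -0.002, -0.002]
contact_force: [-8.8, 1.2, 6.0]
opening: 0.122
```

```bash
python3 -c "
from h import *
st()"
```

```text
t 24.12 p [ 0.5807 -0.2523  0.1022] q [ 0.7832  0.6218 -0.0018 -0.0022] F [-8.8  1.2  6. ] o 0.122 j [-0.57  0.33  1.77 -0.    1.04 -0.34]
```

Emit:
send_rows:
  translation:
    - [0, -0.037, -0.171]
    - [0, -0.037, -0.171]
    - [0, -0.037, -0.171]
    - [0, -0.037, -0.171]
    - [0, 0, 0]
  rotation:
    - [-0.5, 0, 0]
    - [-0.5, 0, 0]
    - [-0.5, 0, 0]
    - [-0.5, 0, 0]
    - [0, 0, 0]
  grip: [5, 5, 5, 5, 5]

```text
time: 24.75
eef_pos: [0.5758, -0.251, 0.1208]
tcp_rot: [0.78, 0.619, 0.053, 0.067]
contact_force: [-3.5, -1.4, -2.1]
opening: 0.122
```

```bash
cat > ang.py <<'E'
from h import *
s=st(); Rt=R.from_quat(s['tcp_rot']); z=Rt.as_matrix()[:,2]
g=np.array(s['eef_pos'])-.019*z; h=np.array([.4654,-.2272,.078]); b0=np.array([.5815,-.2523,.119])
x=np.array([np.cos(.2275),-np.sin(.2275),0]); h=b0-.118*x; h[2]=.078
d=g-h; r=np.hypot(d@x,d[2]); print('grasp',g.round(4),'r',r.round(4),'flap',np.degrees(np.arctan2(d[2],d@x)-np.arctan2(.041,.118)).round(2),'tilt',np.degrees(np.arccos(-z[2])).round(2),'M',np.round(s['wrist_torque'],2))
E
python3 ang.py
```

```text
t 24.75 p [ 0.5758 -0.251   0.1208] q [0.7804 0.6194 0.0534 0.0674] F [-3.5 -1.4 -2.1] o 0.122 j [-0.6   0.21  1.89  0.08  0.88 -0.41]
grasp [ 0.5726 -0.2502  0.1395] r 0.125 flap 10.32 tilt 9.86 M [-0.    0.78 -0.21]
```

Emit:
send_rows:
  translation:
    - [0, -0.037, -0.171]
    - [0, -0.037, -0.171]
    - [0, -0.037, -0.171]
    - [0, -0.037, -0.171]
    - [0, -0.037, -0.171]
  rotation:
    - [-0.5, 0, 0]
    - [-0.5, 0, 0]
    - [-0.5, 0, 0]
    - [-0.5, 0, 0]
    - [-0.5, 0, 0]
  grip: [5, 5, 5, 5, 5]

```text
time: 25.38
eef_pos: [0.5648, -0.2481, 0.1436]
tcp_rot: [0.768, 0.61, 0.121, 0.153]
contact_force: [-2.6, -0.7, -3.3]
opening: 0.123
```

```bash
python3 ang.py
```

```text
t 25.38 p [ 0.5648 -0.2481  0.1436] q [0.768  0.61   0.1214 0.1525] F [-2.6 -0.7 -3.3] o 0.123 j [-0.64  0.07  2.03  0.24  0.69 -0.57]
grasp [ 0.5577 -0.2465  0.1611] r 0.1251 flap 22.49 tilt 22.49 M [ 0.    0.85 -0.17]
```

Emit:
send_rows:
  translation:
    - [0, -0.037, -0.171]
    - [0, -0.037, -0.171]
    - [0, -0.037, -0.171]
    - [0, -0.037, -0.171]
    - [0, -0.037, -0.171]
  rotation:
    - [-0.5, 0, 0]
    - [-0.5, 0, 0]
    - [-0.5, 0, 0]
    - [-0.5, 0, 0]
    - [-0.5, 0, 0]
  grip: [5, 5, 5, 5, 5]

```text
time: 26.0
eef_pos: [0.5487, -0.2442, 0.164]
tcp_rot: [0.747, 0.593, 0.187, 0.236]
contact_force: [-0.7, 1.9, -2.6]
opening: 0.123
```

```bash
python3 ang.py
```

```text
t 26.0 p [ 0.5487 -0.2442  0.164 ] q [0.7467 0.5931 0.1874 0.2356] F [-0.7  1.9 -2.6] o 0.123 j [-0.7  -0.07  2.18  0.54  0.53 -0.87]
grasp [ 0.5381 -0.2417  0.1795] r 0.1252 flap 35.0 tilt 35.05 M [0.35 0.8  0.  ]
```

Emit:
send_rows:
  translation:
    - [0, -0.037, -0.171]
    - [0, -0.037, -0.171]
    - [0, -0.037, -0.171]
    - [0, -0.037, -0.171]
    - [0, 0, 0]
  rotation:
    - [-0.5, 0, 0]
    - [-0.5, 0, 0]
    - [-0.5, 0, 0]
    - [-0.5, 0, 0]
    - [0, 0, 0]
  grip: [5, 5, 5, 5, 5]

```text
time: 26.62
eef_pos: [0.533, -0.2402, 0.1774]
tcp_rot: [0.724, 0.575, 0.238, 0.299]
contact_force: [-0.7, 3.1, -2.6]
opening: 0.121
```

Emit:
send_rows:
  translation:
    - [0, 0, 0]
    - [0, 0, 0]
    - [0, 0, 0]
    - [0, 0, 0]
  rotation:
    - [0, 0, 0]
    - [0, 0, 0]
    - [0, 0, 0]
    - [0, 0, 0]
  grip: [5, 5, 5, 5]

```text
time: 27.12
eef_pos: [0.5334, -0.2403, 0.1771]
tcp_rot: [0.723, 0.575, 0.238, 0.299]
contact_force: [0.7, 5.6, -2.0]
opening: 0.119
```

```bash
python3 ang.py; python3 - <<'E'
from h import *
a=eyes.read_camera('top')['image']; b=eyes.read_camera('side')['image']
f=lambda i:cv2.resize(i,(400,600),interpolation=cv2.INTER_CUBIC)
cv2.imwrite('pics/f.png',np.vstack([cv2.resize(a[130:270,90:390],(640,299)),cv2.resize(b[80:220,150:450],(640,299),interpolation=cv2.INTER_CUBIC)]))
E
```

```text
t 27.12 p [ 0.5334 -0.2403  0.1771] q [0.7234 0.5749 0.2384 0.299 ] F [ 0.7  5.6 -2. ] o 0.119 j [-0.75 -0.16  2.3   0.92  0.46 -1.26]
grasp [ 0.5203 -0.2373  0.1906] r 0.1253 flap 44.81 tilt 44.97 M [0.69 0.68 0.38]
```

View pics/f.png

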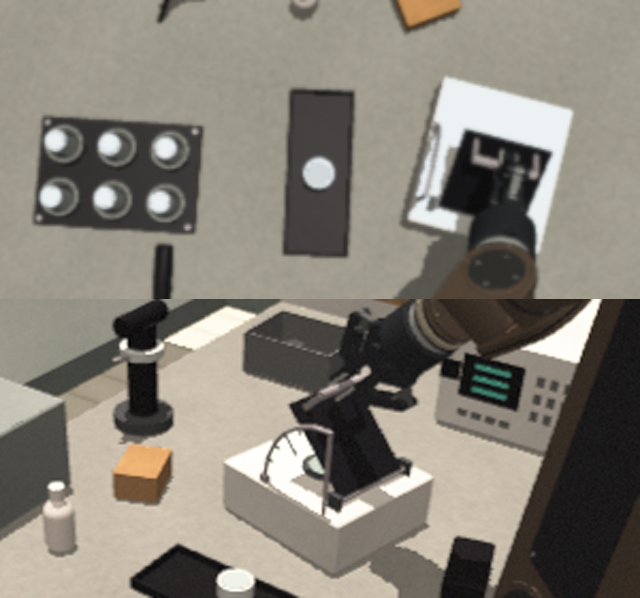

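All six lamps are seated and the barrel has not moved. The flap is held at about 45°. One more check for steadiness, then I hand in.

Emit:
send_rows:
  translation:
    - [0, 0, 0]
    - [0, 0, 0]
    - [0, 0, 0]
    - [0, 0, 0]
    - [0, 0, 0]
  rotation:
    - [0, 0, 0]
    - [0, 0, 0]
    - [0, 0, 0]
    - [0, 0, 0]
    - [0, 0, 0]
  grip: [5, 5, 5, 5, 5]

```text
time: 27.85
eef_pos: [0.5333, -0.2403, 0.1772]
tcp_rot: [0.723, 0.575, 0.238, 0.299]
contact_force: [0.4, 4.3, -1.5]
opening: 0.125
```

```bash
python3 - <<'E'
exec(open('ang.py').read())
F=np.linalg.norm(s['contact_force'])
if F<25: ticket.sign_off(); print('signed')
E
```

```text
t 27.85 p [ 0.5333 -0.2403  0.1772] q [0.7234 0.5748 0.2384 0.299 ] F [ 0.4  4.3 -1.5] o 0.125 j [-0.75 -0.16  2.3   0.92  0.46 -1.26]
grasp [ 0.5203 -0.2373  0.1906] r 0.1253 flap 44.83 tilt 44.97 M [0.73 0.62 0.38]
the job is handed in; nothing more can be done
signed
```

I placed both spare lamps in the empty holders, then gripped the flap's grab bar and raised the flap. I handed the job in at 27.9 s while still holding the flap at 45°.

- **Lamps:** each lamp touched the holder floor when lowered (11–13 N), and the pictures show all six standing at equal height.
- **Flap:** it is held at 44.8° judged from the grip position, and the tool's tilt gives 45.0°. The angle comes from the arm's pose, as I did not read it against the marks on the bar. It held steady over the last second, with the wrist force around 5 N.
- **Bystanders:** the barrel and the seated lamps look unmoved in the last pictures, and so does what I could see of the other items.

No check failed or disagreed. The second lamp brushed its holder wall lightly on the way in (about 5 N) and settled after a small shift.

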